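Dock and clamp the card terminal

ROBOT

A 7-joint arm with a two-finger parallel gripper is mounted at the origin on a cart in front of the work surface, level with it; the furniture and walls round the work are solid. World frame = base frame: x ahead of the robot, y to its left, z up, the work surface at z = 0. Lengths are in mm, angles in rad, forces in N, time in s.
With the tool pointing down it reaches from about 425 to 875 mm from the base axis. Payload 8.4 kg.
Tool frame: the origin (TCP) lies on the centre line of the jaws, within the pads' length; the fingertips stand 25 mm ahead of it and the grasp point (between the pads) lies 6 mm ahead of it (r.nose_length is the distance from the TCP to the fingertips, in mm); z points along the fingers, y is the line along which they close (so a half turn about z gives the same grasp; the last joint's range is limited). The gripper opens to 85 mm and grips with 20 to 120 N. Pads are 22 mm wide; open, the fingers measure 114 mm over their backs; the gripper's body (76 mm by 85 mm) begins 54 mm behind the grasp point. The pads swing forward as they close: fully open they stand 13 mm farther back than shut.
Start: joints at [-1.336, 0.333, 0.04, 1.465, -0.013, 1.343, -0.059], TCP at [212.964, 614.094, 256.308] pointing down, gripper open.
Joint ranges: [-2.58, 2.58], [-0.38, 2.09], [-1.3, 1.39], [0.25, 2.4], [-1.5, 4.64], [0.08, 2.09], [-2.65, 2.65]. Speed limits (rad/s): [2.22, 2.22, 2.79, 2.79, 3.14, 3.14, 3.14].

INTERFACE

Orientations are given as a 3x3 rotation matrix whose columns are the frame's x, y, z axes.
In Python, from plant import read_state, vision, r gives the robot as it stands.
- The arm moves only by the shell command python3 -m pendant 'ROWS' [OPENING] [FORCE]. ROWS is JSON, a list of rows, each a list of 4 numbers: the shift along the world's x, y, z in mm, then the turn about the world's z in rad. In form: [[tx, ty, tz, yaw], ...]. A call has exactly 5 rows; each row is the pose to reach, as a shift and turn from the pose commanded when the call began; what a row does not reach only later rows make up. A row lasts 1/10 s, in which the tool goes at most 50 mm and 8.59 degrees, less where a joint would pass 70% of its speed; a pose out of reach is approached as far as the arm can. A call with a gripper value outside its range is refused whole. OPENING is the finger opening in mm, from 0 to 85.4, set as the call begins (- or left out, the last holds). The fingers move at their own pace and stop on an object; FORCE is the grip in N (left out, the last holds). Time passes only in rows, so rows that repeat a pose let the fingers close, or fill a call up. It gives the time, the measured TCP pose, the force, the opening and the grip force at its end, in the units of the state.
- read_state(): the state, without advancing time (a new reading comes with each control period).
- vision.read_camera(name): name is "side" or "top" or "wrist"; returns a dict with "image" (420x560x3 uint8, red, green, blue), "fovy" (degrees; the focal length in pixels is half the picture's height over the tangent of half this angle, whatever the lens; pixels are square), "cx", "cy" (the principal point, pixels), "R" (3x3) and "t" (3): a world point X has camera coordinates R X + t; the wrist camera has in their place "T_tool_cam" (4x4, takes a point from camera to tool coordinates, whose origin is the TCP and whose axes are the flange's). Camera axes: x right, y down, z forward; pixel columns grow to the right and rows downward; lengths in mm; the calibration is good to about 2 mm. A picture is of the moment at which its call begins: read the wrist's pose just before it. There is no depth.
- r.finish_job(): hands the job in; it is judged then, once.
The state is a dict: "clock": time; "joint_positions": joint angles; "joint_velocities": joint speeds; "effort": joint torques, N m; "tool_pos": TCP position; "eef_rot": TCP orientation; "force": force on the tool from outside, world axes, zero at the start; "ft_torque": the same for the moment, N m; "opening": opening from 0.0 (shut) to 1.0 (fully open); "grip_force": force on a finger pad.
Only numpy, scipy, OpenCV 4.12 (cv2) and the standard library are available. Lean on these libraries where they do the work, as an engineer would, in place of code of your own. Each camera call takes 0.05 s, during which the arm holds its last target. There are 200 camera calls.

TASK

The card terminal has slid part of the way out of its counter dock. Push it gently back along the dock until it is fully home against the end stop, then turn the orange clamp knob sunk in the dock's round well clockwise until the orange jaw grips the terminal firmly against the rubber-faced fence, without overtightening; go by feel, a clamping force of about 13 N is right. Do not lean on the dock's housing and leave the other things on the counter alone.

Things in the scene. Friction and masses are not known exactly. Their poses are not given: they have to be found in the camera images.
- dock: Fixed dock on the counter: grey base plate 262 x 186 x 4 mm that carries the housing, stop, knob and jaw. Origin on the counter under the middle of the channel, just below where the origin of the docked terminal belongs; x = the way the terminal slides in, +y = towards the clamp housing, z up.
- housing: Clamp housing of the dock, a rigid dark steel block 80 x 80 mm; its body origin and axes coincide with the dock's. The block is centred at x -15 mm, y +86 mm, its top is at z 58 mm; a round well of 68 mm diameter is sunk from its top to a floor at z 26 mm, with the clamp knob in its middle. An orange jaw (54 x 8 x 15 mm) comes out of its side towards the fence.
- stop: End stop of the channel, a rigid steel block 10 x 76 x 16 mm with a brass strip; fixed to the dock, its body origin and axes coincide with the dock's. Its face, at dock x +69 mm, meets the terminal when the terminal is home.
- fence: Rubber-faced fixed side rail of the channel, 150 x 12 x 18 mm, on the side away from the clamp housing. Origin at the foot of the middle of its rubber face; +y points from the face to the terminal.
- terminal: Black hand-held card terminal, 209 x 79 mm, 25 mm thick (32 at the paper cover), 0.2 to 0.4 kg, loose, lying keys up on the dock's base plate (4 mm above the counter). Origin under its body; x along its length towards the paper end, which goes in first. Its rear (keypad) end, where it is pushed, is 103 mm behind the origin, at -x. It slides in the channel between fence and jaw with 2 to 8 mm of play.
- knob_grip (a point): Top centre of the clamp knob, on its axis. Orange bar 34 mm long (x), 14 wide (y), 22 tall on a black disc 40 mm wide, 3 mm thick, on the well floor; top 24 mm above that floor, 8 mm below the housing's rim. A white line marks +x, z is up. Clockwise from above closes the jaw, 7 mm per rad; 0.4 to 1.6 rad of turning are needed, as the jaw's opening at the start is not known.
- knob (a joint): Angle of the clamp knob, rad, growing clockwise (tightening); the angle at which all play is closed differs from start to start. Turning always takes 0.15 N m of friction that at a standstill fades from the fingers, which then feel about the clamping's torque alone; it holds the setting when let go. Once the jaw has closed all play, each further rad adds 35 N of clamping and 0.245 N m of torque (0.007 N m per N of clamping). It can be turned back.
- service_bell: Chrome service bell, 82 mm diameter, 66 mm tall; bystander. Origin under its centre.
- sugar_pourer: Glass sugar pourer with steel top, 72 mm diameter, 167 mm tall; bystander. Origin under its centre.
- saucer: White saucer, 128 mm diameter, 16 mm tall; bystander. Origin under its centre.
- order_pad: Red order pad, 148 x 103 x 12 mm, lying flat; bystander. Origin under its centre.
- teaspoon: Steel teaspoon, 132 mm long; bystander. Origin under its centre.

How it is judged (in metres and radians):
On the way, in this order (a step that is already met when the one before it is completed fails the run):
1. the terminal is pushed fully home against the end stop (x of terminal in the frame of dock above -0.003 m and angle between the x axis of terminal and the x axis of dock, either way round below 0.08 rad), for 0.2 s.
2. the knob is tightened: the terminal is clamped against the fence with more than 7 N (contact force between terminal and fence above 7 N), for 0.2 s.
At the end, for the whole second after the job is handed in: The terminal lies flat and straight in the dock (within 0.03 rad), within 3 mm of fully home, at rest, clamped against the fence with 7 to 19 N (x of terminal in the frame of dock above -0.003 m and z of terminal in the frame of dock below 0.007 m and angle between the x axis of terminal and the x axis of dock, either way round below 0.03 rad and contact force between terminal and fence between 7 and 19 N and linear speed of terminal below 0.01 m/s); the robot touches nothing.
It fails at once if the terminal is clamped or pressed against the fence with more than 22 N (overtightened) (contact force between terminal and fence above 22 N).
It fails at once if the terminal is rammed against the end stop with more than 25 N (contact force between terminal and stop above 25 N).
It fails at once if the robot presses on the clamp housing with more than 20 N (contact force between the arm and housing above 20 N).
It fails at once if a bystander is moved more than 20 mm (distance of any of service_bell, sugar_pourer, saucer, order_pad, teaspoon from where it was at the start of the episode above 0.02 m).
It also fails if it takes over 69 s, if anything falls off the work surface, if the arm or the gripper's body presses on something with over 40 N, if the wrist force passes 120 N, or if a joint passes its speed limit or range.

## Working session

There is one attempt and no reset: what is moved stays moved. The work goes in short steps, Python scripts to look and compute and a shell command to move; the robot and the scene stay as the last step left them, time stands still between calls to the robot, and variables do not carry over. Pictures are saved under pics/ and viewed, at most 10 in all, crops included, and the job is handed in when it is done.

```bash
mkdir -p pics; ls; python3 - <<'E'
from plant import read_state, vision, r
import cv2
s=read_state(); print(s['clock'],s['tool_pos'],s['eef_rot'],s['force'],s['opening'])
for n in ("top","side"):
    c=vision.read_camera(n); cv2.imwrite(f"pics/{n}0.png",cv2.resize(c['image'][:,:,::-1],(800,600),interpolation=cv2.INTER_CUBIC))
    print(n,c['fovy'],c['cx'],c['cy'],c['R'],c['t'])
E
```

```text
pics
0.0 [212.87876632 613.70779918 255.40531879] [[-9.44788558e-01  3.27680329e-01 -4.27321718e-04]
 [ 3.27680589e-01  9.44787249e-01 -1.57699094e-03]
 [-1.13020799e-04 -1.62994802e-03 -9.99998665e-01]] [ 0.17222782 -0.12306199 -0.16200522] 0.9982247710665347
top 42.50959363457839 284.1181242983355 201.3567031446945 [[-0.01477521 -0.99988219  0.00415974]
 [-0.99681216  0.01440338 -0.07847327]
 [ 0.07840411 -0.00530594 -0.99690754]] [ 133.0103108   550.10654023 1327.3755843 ]
side 56.565262302018816 278.8689998633557 209.41338856032095 [[-0.99758663 -0.06903193 -0.00745025]
 [-0.03409827  0.5805546  -0.81350702]
 [ 0.06048324 -0.81128968 -0.58150737]] [ 5.37851209e+02 -9.17065341e-01  1.11486185e+03]
```

View pics/top0.png

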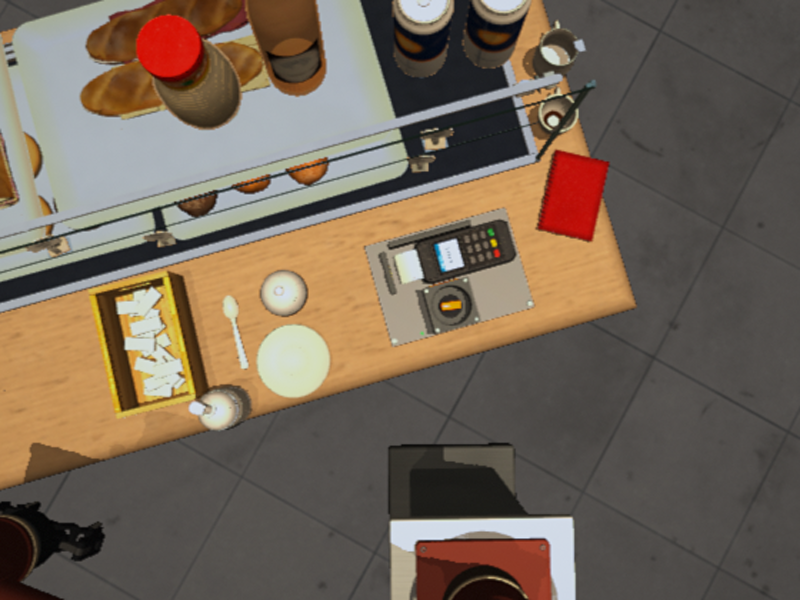

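View pics/side0.png

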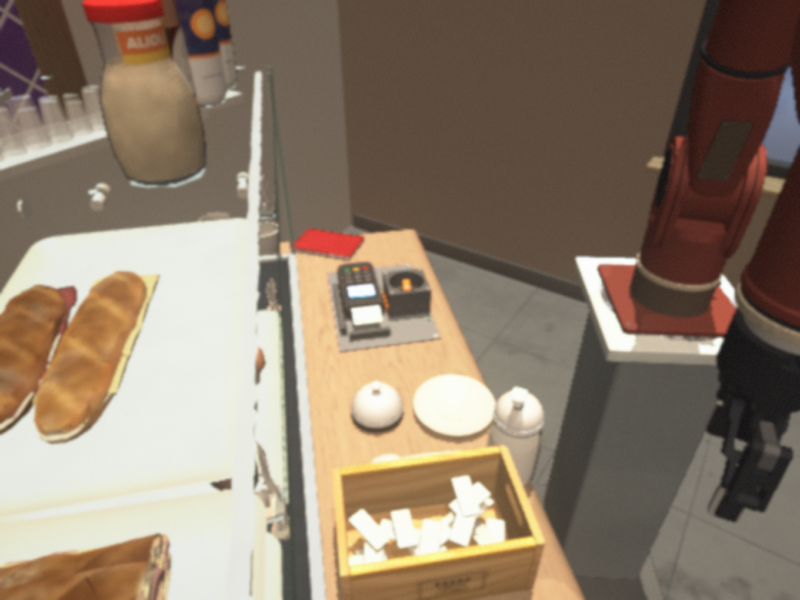

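```bash
cat > h.py <<'E'
import numpy as np, cv2
from plant import read_state, vision, r
def ray(c,u,v,z,s=None):
    f=210/np.tan(np.radians(c['fovy'])/2); d=np.array([(u-c['cx'])/f,(v-c['cy'])/f,1])
    if 'R' in c: R=np.array(c['R']).T; o=-R@np.array(c['t'])
    else:
        T=np.array(c['T_tool_cam']); E=np.array(s['eef_rot']); R=E@T[:3,:3]; o=np.array(s['tool_pos'])+E@T[:3,3]
    d=R@d; return o+d*(z-o[2])/d[2]
E
python3 - <<'E'
from h import *
c=vision.read_camera('top'); im=c['image'][135:255,245:395,::-1]
cv2.imwrite('pics/crop.png',cv2.resize(im,(750,600),interpolation=cv2.INTER_CUBIC))
for p in [(366,245),(507,208),(533,303),(393,346)]: print(p,ray(c,p[0]*.7,p[1]*.7,4).round(1))
print(ray(c,451*.7,306*.7,50).round(1))
E
```

```text
(366, 245) [630.5 194.7   4. ]
(507, 208) [693.5 -57.9   4. ]
(533, 303) [522.9 -99.7   4. ]
(393, 346) [450.6 149.1   4. ]
[517.2  48.5  50. ]
```

View pics/crop.png

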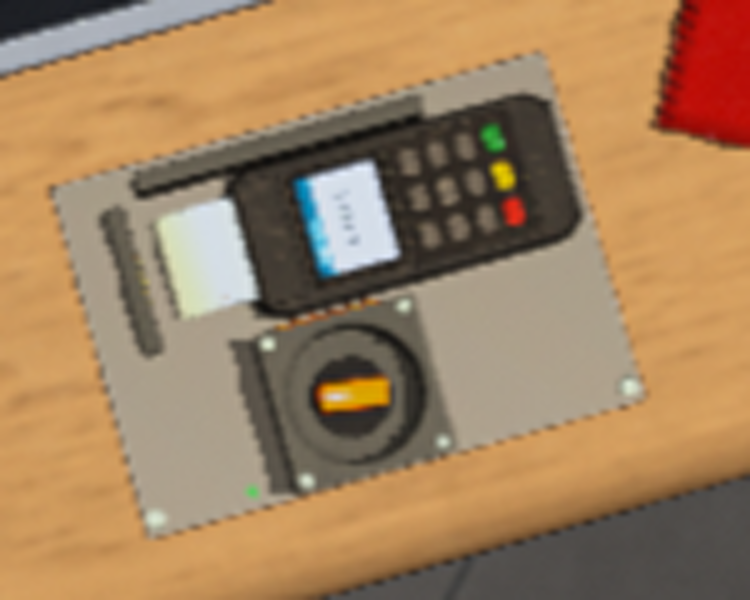

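```bash
cat >> h.py <<'E'
def crop(c,p,z): return ray(c,245+p[0]/5-.4,135+p[1]/5-.4,z)
E
python3 - <<'E'
from h import *
c=vision.read_camera('top'); 
P=[crop(c,p,4) for p in [(52,187),(545,52),(645,400),(150,537)]]
d=(P[0]-P[1])+(P[3]-P[2]); e=(P[3]-P[0])+(P[2]-P[1])
print([np.linalg.norm(P[i]-P[(i+1)%4]).round(1) for i in range(4)], np.arctan2(d[1],d[0]),np.arctan2(e[1],e[0])+np.pi/2)
S=np.mean([crop(c,p,58) for p in [(268,343),(403,305),(443,441),(307,481)]],0); print('housing',S, 'knob',crop(c,(353,392),50))
a=np.arctan2(d[1],d[0]); 
X=np.array([np.cos(a),np.sin(a),0]);Y=np.array([-X[1],X[0],0])
O=S+15*X-86*Y; O[2]=0; print('O',O,'a',a)
D=lambda p:np.array([X@(p-O),Y@(p-O)]).round(1)
print('plate',[D(p) for p in P])
for n,p,z in [('stopA',(125,208),20),('stopB',(160,350),20),('fence L',(138,190),22),('fence R',(422,112),22),('rear',(567,180),20),('reartop',(545,100),22),('rearbot',(578,230),22),('blackfront',(243,245),29),('paper',(165,268),29),('side top',(400,130),27),('side bot',(430,275),20),('kA',(320,398),50),('kB',(389,391),50)]:
    w=crop(c,p,z); print(n,w.round(0),D(w))
E
```

```text
[np.float64(260.8), np.float64(184.4), np.float64(259.4), np.float64(184.3)] 1.825746982752465 -1.3142469522688622
housing [519.49429688  49.0660173   58.        ] knob [520.13060734  49.65677689  50.        ]
O [598.93144573  85.27015217   0.        ] a 1.825746982752465
plate [array([101.2, -57.7]), array([-159.6,  -57.8]), array([-159.2,  126.7]), array([100.2, 126.6])]
stopA [616. 160.  20.] [ 68.5 -35.4]
stopB [544. 144.  20.] [70.5 38.1]
fence L [625. 154.  22.] [ 59.8 -42.2]
fence R [662.  10.  22.] [-88.3 -42.3]
rear [627. -62.  20.] [-149.4   10. ]
reartop [667. -52.  22.] [-149.7  -31.7]
rearbot [601. -66.  22.] [-147.4   35.9]
blackfront [595. 102.  29.] [16.8 -0.8]
paper [584. 141.  29.] [57.3  0. ]
side top [652.  22.  27.] [-74.6 -35.8]
side bot [580.   8.  20.] [-69.9  37.8]
kA [517.  66.  50.] [ 1.7 83.8]
kB [520.  32.  50.] [-31.7  89.4]
```

The dock's x axis points along world angle 1.826, and the terminal needs about 46 mm of travel. In the enlarged top crop (full-image px = 245 + u/5, 135 + v/5), the terminal's rear is at about (567,180), the stop at (140,275) and the knob at (353,392). The side view shows the area around the dock is clear. I'll move over to a point behind the terminal.

```bash

python3 -m pendant '[[21,-35,0,-0.05],[43,-70,0,-0.1],[64,-105,0,-0.15],[86,-140,0,-0.2],[107,-175,0,-0.245]]' 26 20
python3 -m pendant '[[21,-35,0,-0.05],[43,-70,0,-0.1],[64,-105,0,-0.15],[86,-140,0,-0.2],[107,-175,0,-0.245]]'
python3 -m pendant '[[21,-35,0,-0.05],[43,-70,0,-0.1],[64,-105,0,-0.15],[86,-140,0,-0.2],[107,-175,0,-0.245]]'
python3 -m pendant '[[21,-35,0,-0.05],[43,-70,0,-0.1],[64,-105,0,-0.15],[86,-140,0,-0.2],[107,-173,0,-0.245]]'
python3 -m pendant '[[0,0,-20,0],[0,0,-40,0],[0,0,-60,0],[0,0,-60,0],[0,0,-60,0]]'
python3 - <<'E'
from h import *
s=read_state(); c=vision.read_camera('wrist')
print(s['tool_pos'],s['eef_rot'],s['joint_positions'],c['T_tool_cam'],c['fovy'])
np.save('w.npy',c,allow_pickle=True)
cv2.imwrite('pics/w1.png',c['image'][:,:,::-1])
E
```

```text
clock: 0.7
tool_pos: [320.7, 437.4, 256.2]
eef_rot: [[-0.836, 0.549, -0.0], [0.549, 0.836, -0.0], [0.0, -0.0, -1.0]]
force: [0.3, -0.4, 0.0]
opening: 0.303
grip_force: 0.0
clock: 1.2
tool_pos: [427.6, 262.5, 256.4]
eef_rot: [[-0.678, 0.735, 0.0], [0.735, 0.678, 0.0], [0.0, 0.0, -1.0]]
force: [1.6, 0.3, -0.8]
opening: 0.302
grip_force: 0.0
clock: 1.7
tool_pos: [534.6, 87.5, 256.4]
eef_rot: [[-0.48, 0.878, 0.0], [0.878, 0.48, 0.0], [0.0, 0.0, -1.0]]
force: [0.7, 0.8, -1.3]
opening: 0.306
grip_force: 0.0
clock: 2.2
tool_pos: [641.7, -85.4, 256.2]
eef_rot: [[-0.252, 0.968, -0.0], [0.968, 0.252, -0.0], [-0.0, -0.0, -1.0]]
force: [0.5, 0.9, 0.6]
opening: 0.301
grip_force: 0.0
clock: 2.7
tool_pos: [640.9, -83.8, 196.6]
eef_rot: [[-0.254, 0.967, -0.0], [0.967, 0.254, -0.0], [0.0, -0.0, -1.0]]
force: [0.7, -0.1, -0.6]
opening: 0.309
grip_force: 0.0
[640.94516018 -83.83800749 196.58368837] [[-2.54242237e-01  9.67140464e-01 -4.56226691e-04]
 [ 9.67140571e-01  2.54242212e-01 -1.13279519e-04]
 [ 6.43487637e-06 -4.70035780e-04 -9.99999890e-01]] [-0.44102531  0.41704419  0.66338515  1.57742503 -0.26668348  1.23997771
  0.5250839 ] [[-1.54107267e-04 -9.56014715e-01 -2.93318668e-01  7.63635251e+01]
 [ 9.99999987e-01 -1.32169910e-04 -9.46100250e-05 -3.89265699e-01]
 [ 5.16806743e-05 -2.93318679e-01  9.56014723e-01 -1.17414932e+02]
 [ 0.00000000e+00  0.00000000e+00  0.00000000e+00  1.00000000e+00]] 69.42519876284169
```

View pics/w1.png

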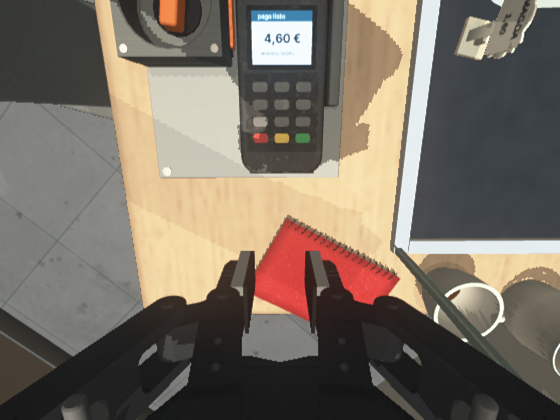

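```bash
python3 - <<'E'
from h import *
s=dict(tool_pos=[641.2,-84,196.6],eef_rot=read_state()['eef_rot'])
c=np.load('w.npy',allow_pickle=True).item()
a=1.8257;X=np.array([np.cos(a),np.sin(a),0]);Y=np.array([-X[1],X[0],0]);O=np.array([598.9,85.3,0])
for n,p,z in [('padcorner',(288,215),12),('padR',(398,280),12),('plateL',(161,178),4),('plateR',(339,178),4),('rear',(281,172),17),('rearL',(241,160),15),('rearR',(321,160),15),('midL',(240,100),27),('midR',(324,100),27),('screwL',(123,48),58),('screwR',(214,48),58),('tool',(0,0),0),('fenceend',(333,105),22)]:
    w=np.array(s['tool_pos']) if n=='tool' else ray(c,*p,z,s); print(n,w.round(1),(X@(w-O)).round(1),(Y@(w-O)).round(1))
E
```

```text
padcorner [ 655.3 -103.8   12. ] -197.2 -6.9
padR [ 795.  -146.6   12. ] -273.8 -131.3
plateL [ 518.3 -100.7    4. ] -159.7 124.9
plateR [696.8 -53.9   4. ] -159.4 -59.7
rear [636.4 -60.9  17. ] -150.9 0.6
rearL [595.4 -59.7  15. ] -139.4 39.9
rearR [671.5 -39.7  15. ] -139.3 -38.7
midL [584.   -5.9  27. ] -84.5 37.4
midR [656.4  13.2  27. ] -84.3 -37.5
screwL [494.    7.4  58. ] -48.9 121.1
screwR [560.8  25.   58. ] -48.8 52.0
tool [641.2 -84.  196.6] -174.5 1.8
fenceend [666.2  11.5  22. ] -88.3 -46.6
```

```bash

python3 -m pendant '[[0,0,-40,0],[0,0,-80,0],[0,0,-120,0],[0,0,-150,0],[0,0,-161,0]]'
python3 -m pendant '[[-1,4,0,0],[-2,7,0,0],[-2.5,9.5,0,0],[-3,11.5,0,0],[-3.3,12.5,0,0]]'
python3 -m pendant '[[-0.5,2,0,0],[-1,4,0,0],[-1.5,6,0,0],[-2,8,0,0],[-2.5,10,0,0]]'
python3 -m pendant '[[-0.5,2,0,0],[-1,4,0,0],[-1.5,6,0,0],[-2,8,0,0],[-2.5,10,0,0]]'
```

```text
clock: 3.25
tool_pos: [640.1, -83.5, 33.5]
eef_rot: [[-0.255, 0.967, -0.003], [0.967, 0.255, 0.0], [0.001, -0.003, -1.0]]
force: [0.4, 0.5, 0.1]
opening: 0.305
grip_force: 0.0
clock: 3.75
tool_pos: [638.7, -71.7, 36.7]
eef_rot: [[-0.254, 0.967, 0.003], [0.967, 0.254, -0.0], [-0.001, 0.002, -1.0]]
force: [1.0, -2.5, 1.9]
opening: 0.304
grip_force: 1.2
clock: 4.25
tool_pos: [635.1, -61.4, 35.3]
eef_rot: [[-0.254, 0.967, -0.0], [0.967, 0.254, -0.0], [-0.0, -0.0, -1.0]]
force: [1.5, -2.1, 1.7]
opening: 0.303
grip_force: 1.4
clock: 4.75
tool_pos: [632.6, -51.3, 35.3]
eef_rot: [[-0.254, 0.967, -0.0], [0.967, 0.254, -0.0], [-0.0, -0.0, -1.0]]
force: [1.0, -2.8, 1.1]
opening: 0.304
grip_force: 1.4
```

```bash

python3 -m pendant '[[-0.5,2,0,0],[-1,4,0,0],[-1.5,6,0,0],[-2,8,0,0],[-2.5,10,0,0]]' | egrep 'tool_pos|force'
python3 -m pendant '[[-0.5,2,0,0],[-1,4,0,0],[-1.5,6,0,0],[-2,7,0,0],[-2,8,0,0]]'| egrep 'tool_pos|force'
python3 -m pendant '[[-0.1,0.5,0,0],[-0.25,1,0,0],[-0.4,1.5,0,0],[-0.5,2,0,0],[-0.6,2.5,0,0]]'| egrep 'tool_pos|force'
```

```text
tool_pos: [630.1, -41.2, 35.3]
force: [1.7, -2.9, 1.9]
grip_force: 1.4
tool_pos: [628.1, -33.4, 35.3]
force: [1.0, -2.1, 0.9]
grip_force: 1.4
tool_pos: [627.5, -30.9, 35.3]
force: [1.1, -2.2, 0.8]
grip_force: 1.4
```

```bash

for i in 1; do python3 -m pendant '[[-0.1,0.5,0,0],[-0.25,1,0,0],[-0.4,1.5,0,0],[-0.5,2,0,0],[-0.6,2.5,0,0]]'| egrep 'tool_pos|force'; done
python3 -m pendant '[[-0.1,0.3,0,0],[-0.15,0.6,0,0],[-0.2,0.9,0,0],[-0.3,1.2,0,0],[-0.4,1.5,0,0]]'| egrep 'tool_pos|force'
```

```text
tool_pos: [627.0, -28.4, 35.3]
force: [1.0, -2.3, 1.7]
grip_force: 1.4
tool_pos: [626.5, -26.9, 35.3]
force: [1.2, -2.0, 0.8]
grip_force: 1.3
```

```bash

python3 -m pendant '[[-0.1,0.3,0,0],[-0.15,0.6,0,0],[-0.2,0.9,0,0],[-0.3,1.2,0,0],[-0.4,1.5,0,0]]'| egrep 'tool_pos|force'
python3 - <<'E'
from h import *
s=read_state(); c=vision.read_camera('wrist')
cv2.imwrite('pics/w2.png',c['image'][:,:,::-1])
E
```

```text
tool_pos: [626.2, -25.4, 35.3]
force: [1.0, -2.0, 0.8]
grip_force: 1.3
```

View pics/w2.png

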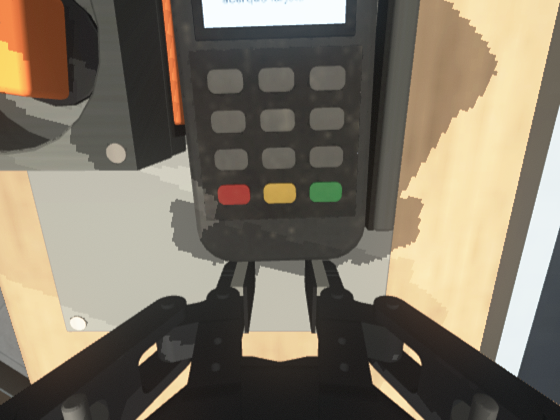

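The terminal is straight and both fingertips, at (235,265) and (320,265), are on its rear edge. I'll creep on until the stop is felt.

```bash

python3 -m pendant '[[-0.1,0.3,0,0],[-0.15,0.6,0,0],[-0.2,0.8,0,0],[-0.3,1,0,0],[-0.3,1,0,0]]'| egrep 'tool_pos|force: \['
python3 -m pendant '[[-0.1,0.3,0,0],[-0.15,0.6,0,0],[-0.2,0.8,0,0],[-0.3,1,0,0],[-0.3,1,0,0]]'| egrep 'tool_pos|force: \['
```

```text
tool_pos: [625.9, -24.3, 35.3]
force: [1.3, -1.9, 0.9]
tool_pos: [625.7, -23.7, 35.4]
force: [1.7, -3.4, 1.0]
```

```bash

python3 -m pendant '[[0,0.1,0,0],[-0.05,0.2,0,0],[-0.1,0.4,0,0],[-0.1,0.5,0,0],[-0.1,0.5,0,0]]'| egrep 'tool_pos|force: \['
python3 -m pendant '[[0,0.1,0,0],[-0.05,0.2,0,0],[-0.1,0.4,0,0],[-0.1,0.5,0,0],[-0.1,0.5,0,0]]'| egrep 'tool_pos|force: \['
```

```text
tool_pos: [625.6, -23.5, 35.4]
force: [1.9, -4.7, 1.3]
tool_pos: [625.6, -23.4, 35.4]
force: [2.9, -5.5, -0.5]
```

Position has stalled and the force is rising (about 6 N), so the terminal is home. I'll back off and go above the knob.

```bash

python3 -m pendant '[[1,-4,0,0],[2,-8,0,0],[3,-12,0,0],[3,-12,15,0],[3,-12,40,0]]'| egrep 'tool_pos|force: \['
python3 -m pendant '[[0,0,30,0],[0,0,55,0],[0,0,75,-0.05],[0,0,85,-0.1],[0,0,85,-0.17]]' 32| egrep 'tool_pos|force: \['
python3 -m pendant '[[-20,18,0,0],[-45,38,0,0],[-75,60,0,0],[-98,77,0,0],[-108,84,0,0]]'| egrep 'tool_pos|force: \['
python3 -m pendant '[[0,0,0,0],[0,0,0,0],[0,0,0,0],[0,0,0,0],[0,0,0,0]]'
python3 - <<'E'
from h import *
s=read_state(); c=vision.read_camera('wrist')
np.save('w3.npy',dict(c=c,s=s),allow_pickle=True)
cv2.imwrite('pics/w3.png',cv2.resize(c['image'][:,:,::-1],(800,600),interpolation=cv2.INTER_CUBIC))
E
```

```text
tool_pos: [627.2, -34.3, 75.0]
force: [0.7, -0.6, 0.7]
tool_pos: [629.3, -34.3, 163.5]
force: [0.1, -1.4, -1.4]
tool_pos: [518.4, 51.6, 161.1]
force: [-0.6, 0.0, -0.6]
clock: 11.8
tool_pos: [520.7, 49.0, 160.2]
eef_rot: [[-0.086, 0.996, -0.0], [0.996, 0.086, -0.001], [-0.001, -0.0, -1.0]]
force: [0.3, -0.2, -0.7]
opening: 0.376
grip_force: 0.0
```

View pics/w3.png

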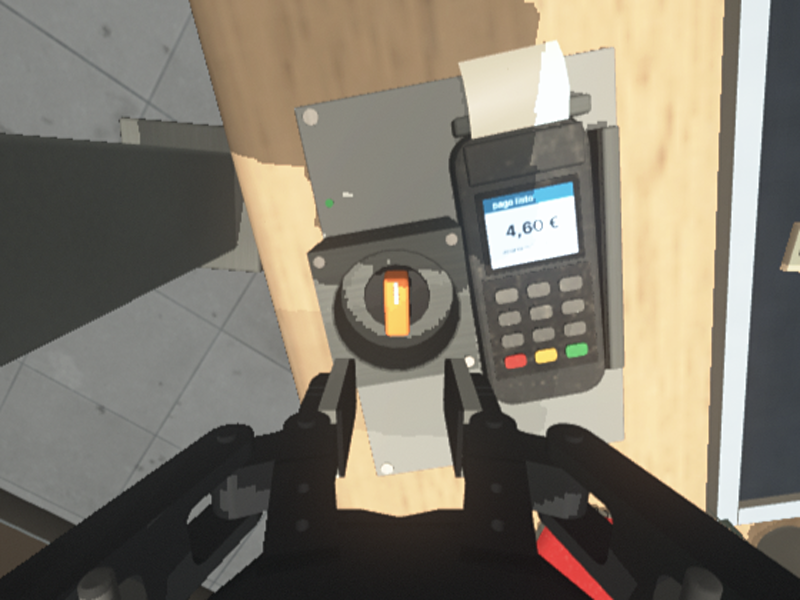

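```bash
python3 - <<'E'
from h import *
d=np.load('w3.npy',allow_pickle=True).item(); c,s=d['c'],d['s']
for n,p,z in [('+x',(397.5,279),50),('-x',(397.5,336),50),('L',(385,320),50),('R',(410,320),50)]+[('s',q,58) for q in [(319,262),(451,239),(470,362)]]+[('tcp',(400,300),50)]:
    print(n,ray(c,p[0]*.7,p[1]*.7,z,s).round(1))
print(s['tool_pos'])
E
```

```text
+x [517.5  66.4  50. ]
-x [520.3  33.3  50. ]
L [512.6  42.2  50. ]
R [526.5  43.4  50. ]
s [476.2  74.   58. ]
s [542.7  91.7  58. ]
s [561.5  24.5  58. ]
tcp [519.9  54.6  50. ]
[520.6938269   48.96827141 160.24834411]
```

```bash

python3 -m pendant '[[-1.7,0.7,-20,0],[-1.7,0.7,-40,0],[-1.7,0.7,-52,0],[-1.7,0.7,-60,0],[-1.7,0.7,-65,0]]' 26| egrep 'tool_pos|force: \['
python3 -m pendant '[[0,0,-8,0],[0,0,-18,0],[0,0,-27,0],[0,0,-34,0],[0,0,-37,0]]'| egrep 'tool_pos|force: \['
python3 -m pendant '[[0,0,0,0],[0,0,0,0],[0,0,0,0],[0,0,0,0],[0,0,0,0]]' 5 35
python3 -c "
from h import *
s=read_state();print(s['ft_torque'],s['joint_positions'])"
```

```text
tool_pos: [518.7, 50.1, 94.8]
force: [0.1, -0.5, 0.3]
tool_pos: [518.3, 50.2, 57.4]
force: [0.0, -0.6, 0.3]
clock: 13.35
tool_pos: [518.7, 50.2, 58.0]
eef_rot: [[-0.087, 0.996, 0.0], [0.996, 0.087, -0.0], [-0.0, 0.0, -1.0]]
force: [5.4, -1.0, -13.0]
opening: 0.151
grip_force: 37.1
[ 0.00868287 -1.15894327  0.13692038] [-0.74666277  0.31958423  0.65051668  2.01234459 -0.24744579  0.88670219
  0.12438831]
```

```bash
cat > t.py <<'E'
from h import *
s=read_state(); E=s['eef_rot']
print('clk %.2f ang %.3f j7 %.2f F %s T %s z %.1f op %.3f g %.0f'%(s['clock'],np.arctan2(E[1][1],E[0][1]),s['joint_positions'][6],np.round(s['force'],1),np.round(s['ft_torque'],3),s['tool_pos'][2],s['opening'],s['grip_force']))
E
python3 -m pendant '[[0,0,0,0],[0,0,0,0],[0,0,0,0],[0,0,0,0],[0,0,0,0]]' >/dev/null; python3 t.py
python3 -m pendant '[[0,0,0,-0.05],[0,0,0,-0.1],[0,0,0,-0.1],[0,0,0,-0.1],[0,0,0,-0.1]]' >/dev/null; python3 t.py
python3 -m pendant '[[0,0,0,-0.05],[0,0,0,-0.1],[0,0,0,-0.1],[0,0,0,-0.1],[0,0,0,-0.1]]' >/dev/null; python3 t.py
python3 -m pendant '[[0,0,0,0],[0,0,0,0],[0,0,0,0],[0,0,0,0],[0,0,0,0]]' >/dev/null; python3 t.py
```

```text
clk 13.85 ang 0.087 j7 0.12 F [  5.8  -0.8 -14.3] T [-0.065 -1.131  0.113] z 58.0 op 0.152 g 37
clk 14.35 ang -0.013 j7 0.03 F [  6.7   0.2 -16.2] T [-0.051 -1.363 -0.094] z 58.0 op 0.152 g 36
clk 14.85 ang -0.113 j7 -0.06 F [  6.9   0.2 -17.1] T [-0.006 -1.497 -0.142] z 58.1 op 0.154 g 36
clk 15.35 ang -0.113 j7 -0.06 F [  7.4  -0.2 -16.9] T [-0.023 -1.569 -0.081] z 58.1 op 0.153 g 36
```

```bash

python3 -m pendant '[[0.5,0,-0.5,0],[1,0,-1,0],[1,0,-1,0],[1,0,-1,0],[1,0,-1,0]]' >/dev/null; python3 t.py
python3 -m pendant '[[0,0,0,0],[0,0,0,0],[0,0,0,0],[0,0,0,0],[0,0,0,0]]' >/dev/null; python3 t.py
python3 -m pendant '[[0,0,0,-0.05],[0,0,0,-0.1],[0,0,0,-0.1],[0,0,0,-0.1],[0,0,0,-0.1]]' >/dev/null; python3 t.py
python3 -m pendant '[[0,0,0,0],[0,0,0,0],[0,0,0,0],[0,0,0,0],[0,0,0,0]]' >/dev/null; python3 t.py
python3 - <<'E'
from h import *
s=read_state(); c=vision.read_camera('wrist')
cv2.imwrite('pics/w4.png',cv2.resize(c['image'][:,:,::-1],(800,600),interpolation=cv2.INTER_CUBIC))
E
```

```text
clk 15.85 ang -0.113 j7 -0.06 F [-4.3 -1.   5.5] T [-0.226  1.07  -0.099] z 57.8 op 0.150 g 39
clk 16.35 ang -0.113 j7 -0.06 F [-3.6 -0.9  6.3] T [-0.215  1.031 -0.072] z 57.8 op 0.152 g 39
clk 16.85 ang -0.213 j7 -0.15 F [-3.1 -0.6  5.4] T [-0.225  0.98  -0.122] z 57.8 op 0.156 g 39
clk 17.35 ang -0.213 j7 -0.15 F [-4.6 -0.8  5.4] T [-0.227  0.933 -0.153] z 57.8 op 0.154 g 39
```

View pics/w4.png

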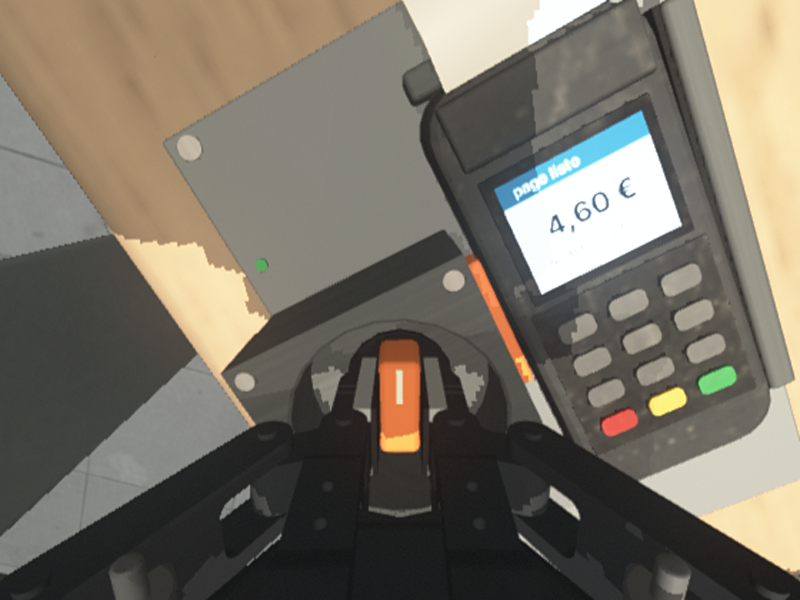

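The grip is good: the orange bar at (400,395) is centred between the pads and has turned with the tool. I'll continue in small steps and watch the torque about z.

```bash

T='[[0,0,0,-0.05],[0,0,0,-0.1],[0,0,0,-0.1],[0,0,0,-0.1],[0,0,0,-0.1]]'
python3 -m pendant '[[0,0,0,-0.05],[0,0,0,-0.1],[0,0,0,-0.1],[0,0,0,-0.1],[0,0,0,-0.1]]' >/dev/null; python3 t.py
python3 -m pendant '[[0,0,0,0],[0,0,0,0],[0,0,0,0],[0,0,0,0],[0,0,0,0]]' >/dev/null; python3 t.py
python3 -m pendant '[[0,0,0,-0.05],[0,0,0,-0.1],[0,0,0,-0.1],[0,0,0,-0.1],[0,0,0,-0.1]]' >/dev/null; python3 t.py
python3 -m pendant '[[0,0,0,0],[0,0,0,0],[0,0,0,0],[0,0,0,0],[0,0,0,0]]' >/dev/null; python3 t.py
```

```text
clk 17.90 ang -0.313 j7 -0.24 F [-3.4 -1.7  5.2] T [-0.249  0.882 -0.201] z 57.8 op 0.152 g 39
clk 18.40 ang -0.313 j7 -0.24 F [-3.7 -1.1  6.1] T [-0.25   0.851 -0.177] z 57.8 op 0.153 g 39
clk 18.90 ang -0.412 j7 -0.33 F [-3.1 -2.5  5.6] T [-0.285  0.784 -0.147] z 57.8 op 0.150 g 39
clk 19.40 ang -0.412 j7 -0.33 F [-3.2 -0.7  6.3] T [-0.308  0.708 -0.127] z 57.8 op 0.151 g 39
```

```bash

python3 -m pendant '[[0,0,0,-0.05],[0,0,0,-0.1],[0,0,0,-0.1],[0,0,0,-0.1],[0,0,0,-0.1]]' >/dev/null; python3 t.py
python3 -m pendant '[[0,0,0,0],[0,0,0,0],[0,0,0,0],[0,0,0,0],[0,0,0,0]]' >/dev/null; python3 t.py
python3 -m pendant '[[0,0,0,-0.05],[0,0,0,-0.1],[0,0,0,-0.1],[0,0,0,-0.1],[0,0,0,-0.1]]' >/dev/null; python3 t.py
python3 -m pendant '[[0,0,0,0],[0,0,0,0],[0,0,0,0],[0,0,0,0],[0,0,0,0]]' >/dev/null; python3 t.py
python3 - <<'E'
from h import *
s=read_state(); c=vision.read_camera('wrist')
cv2.imwrite('pics/w5.png',cv2.resize(c['image'][:,:,::-1],(800,600),interpolation=cv2.INTER_CUBIC))
E
```

```text
clk 19.90 ang -0.512 j7 -0.42 F [-1.6 -2.2  4.5] T [-0.436  0.591 -0.125] z 57.8 op 0.150 g 39
clk 20.40 ang -0.512 j7 -0.42 F [-2.7 -1.9  5.2] T [-0.369  0.652 -0.152] z 57.8 op 0.157 g 39
clk 20.90 ang -0.612 j7 -0.50 F [-0.9 -1.6  4.9] T [-0.433  0.485 -0.099] z 57.9 op 0.154 g 39
clk 21.40 ang -0.612 j7 -0.50 F [-2.  -2.   5.9] T [-0.419  0.484 -0.13 ] z 57.8 op 0.154 g 39
```

View pics/w5.png

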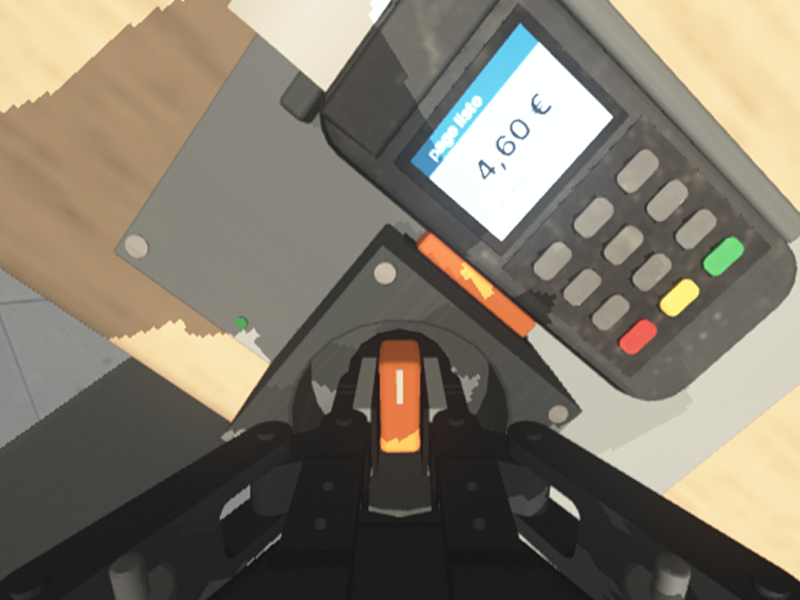

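The jaw at (480,285) is now against the terminal. There is no clear torque rise yet, so I'll continue.

```bash

python3 -m pendant '[[0,0,0,-0.05],[0,0,0,-0.1],[0,0,0,-0.1],[0,0,0,-0.1],[0,0,0,-0.1]]' >/dev/null; python3 t.py
python3 -m pendant '[[0,0,0,0],[0,0,0,0],[0,0,0,0],[0,0,0,0],[0,0,0,0]]' >/dev/null; python3 t.py
python3 -m pendant '[[0,0,0,0],[0,0,0,0],[0,0,0,0],[0,0,0,0],[0,0,0,0]]' >/dev/null; python3 t.py
python3 -m pendant '[[0,0,0,-0.05],[0,0,0,-0.1],[0,0,0,-0.1],[0,0,0,-0.1],[0,0,0,-0.1]]' >/dev/null; python3 t.py
python3 -m pendant '[[0,0,0,0],[0,0,0,0],[0,0,0,0],[0,0,0,0],[0,0,0,0]]' >/dev/null; python3 t.py
python3 -m pendant '[[0,0,0,0],[0,0,0,0],[0,0,0,0],[0,0,0,0],[0,0,0,0]]' >/dev/null; python3 t.py
```

```text
clk 21.95 ang -0.711 j7 -0.59 F [-0.2 -2.3  5.8] T [-0.585  0.335 -0.158] z 57.8 op 0.155 g 39
clk 22.45 ang -0.711 j7 -0.59 F [-1.  -3.7  4.6] T [-0.551  0.369 -0.099] z 57.9 op 0.154 g 39
clk 22.95 ang -0.711 j7 -0.59 F [-1.4 -2.8  4.8] T [-0.547  0.359 -0.103] z 57.8 op 0.151 g 39
clk 23.45 ang -0.811 j7 -0.68 F [-0.2 -3.5  4.8] T [-0.718  0.189 -0.092] z 57.8 op 0.150 g 39
clk 23.95 ang -0.811 j7 -0.68 F [-0.6 -2.   5.5] T [-0.713  0.146 -0.049] z 57.9 op 0.151 g 39
clk 24.45 ang -0.811 j7 -0.68 F [ 0.3 -3.5  4.4] T [-0.688  0.214 -0.123] z 57.8 op 0.154 g 39
```

```bash
cat > avg.py <<'E'
from h import *
t=[];e=[]
for i in range(12):
    vision.read_camera('wrist'); s=read_state(); t.append(list(s['ft_torque'])+list(s['force'])); e.append(s['effort'][6])
t=np.array(t); E=s['eef_rot']
print('AVG clk %.2f ang %.3f T %s +- %.3f F %s eff7 %.3f+-%.3f'%(s['clock'],np.arctan2(E[1][1],E[0][1]),t[:,:3].mean(0).round(3),t[:,2].std()/12**.5,t[:,3:].mean(0).round(1),np.mean(e),np.std(e)/12**.5))
E
python3 avg.py
python3 -m pendant '[[0,0,0,-0.05],[0,0,0,-0.1],[0,0,0,-0.1],[0,0,0,-0.1],[0,0,0,-0.1]]' >/dev/null; python3 avg.py
```

```text
AVG clk 25.05 ang -0.811 T [-0.701  0.202 -0.08 ] +- 0.009 F [-0.5 -3.7  5.4] eff7 0.094+-0.000
AVG clk 26.15 ang -0.911 T [-0.858  0.052 -0.06 ] +- 0.006 F [ 0.1 -4.3  5.2] eff7 0.065+-0.000
```

```bash

python3 -m pendant '[[0,0,0,0],[0,0,0,0],[0,0,0,0],[0,0,0,0],[0,0,0,0]]' 24 >/dev/null; python3 avg.py; python3 t.py
python3 -m pendant '[[0,0,0,0],[0,0,0,0],[0,0,0,0],[0,0,0,0],[0,0,0,0]]' 5 >/dev/null; python3 avg.py; python3 t.py
```

```text
AVG clk 27.25 ang -0.913 T [-0.011 -0.012 -0.003] +- 0.007 F [-0.2 -0.1 -0.1] eff7 0.002+-0.001
clk 27.25 ang -0.913 j7 -0.77 F [ 0.4 -0.2 -0.2] T [-0.026 -0.012 -0.009] z 57.3 op 0.277 g 0
AVG clk 28.35 ang -0.913 T [-0.907 -0.591  0.236] +- 0.007 F [ 2.9 -4.8  0.7] eff7 -0.217+-0.000
clk 28.35 ang -0.913 j7 -0.77 F [ 3.2 -4.3  1. ] T [-0.951 -0.663  0.263] z 57.6 op 0.153 g 39
```

```bash
cat > e.py <<'E'
from h import *
s=read_state(); E=s['eef_rot']
print('%.2f ang %.3f eff7 %.3f Tz %.3f F %s'%(s['clock'],np.arctan2(E[1][1],E[0][1]),s['joint_velocities'][6]*0+s['effort'][6],s['ft_torque'][2],np.round(s['force'],1)))
E
B() { python3 e.py; }
python3 -m pendant '[[0,0,0,0.05],[0,0,0,0.1],[0,0,0,0.15],[0,0,0,0.2],[0,0,0,0.25]]' >/dev/null; B
python3 -m pendant '[[0,0,0,0.05],[0,0,0,0.1],[0,0,0,0.15],[0,0,0,0.2],[0,0,0,0.25]]' >/dev/null; B
python3 -m pendant '[[0,0,0,0.05],[0,0,0,0.1],[0,0,0,0.15],[0,0,0,0.2],[0,0,0,0.25]]' >/dev/null; B
python3 -m pendant '[[0,0,0,-0.02],[0,0,0,-0.04],[0,0,0,-0.06],[0,0,0,-0.08],[0,0,0,-0.1]]' >/dev/null; B
python3 -m pendant '[[0,0,0,-0.02],[0,0,0,-0.04],[0,0,0,-0.06],[0,0,0,-0.08],[0,0,0,-0.1]]' >/dev/null; B
python3 -m pendant '[[0,0,0,-0.02],[0,0,0,-0.04],[0,0,0,-0.06],[0,0,0,-0.08],[0,0,0,-0.1]]' >/dev/null; B
python3 -m pendant '[[0,0,0,-0.02],[0,0,0,-0.04],[0,0,0,-0.06],[0,0,0,-0.08],[0,0,0,-0.1]]' >/dev/null; B
python3 -m pendant '[[0,0,0,-0.02],[0,0,0,-0.04],[0,0,0,-0.06],[0,0,0,-0.08],[0,0,0,-0.1]]' >/dev/null; B
python3 -m pendant '[[0,0,0,-0.02],[0,0,0,-0.04],[0,0,0,-0.06],[0,0,0,-0.08],[0,0,0,-0.1]]' >/dev/null; B
python3 -m pendant '[[0,0,0,-0.02],[0,0,0,-0.04],[0,0,0,-0.06],[0,0,0,-0.08],[0,0,0,-0.1]]' >/dev/null; B
```

```text
28.85 ang -0.662 eff7 -0.792 Tz -0.177 F [ 1.5 -2.8  2.9]
29.35 ang -0.412 eff7 -0.787 Tz -0.141 F [-0.6 -2.9  4.1]
29.85 ang -0.162 eff7 -0.792 Tz -0.146 F [-2.2 -2.5  6.2]
30.35 ang -0.264 eff7 0.228 Tz 0.203 F [-1.7 -3.2  6.1]
30.85 ang -0.364 eff7 0.226 Tz 0.153 F [-0.7 -2.7  5. ]
31.35 ang -0.464 eff7 0.231 Tz 0.140 F [-0.  -2.8  5.3]
31.85 ang -0.565 eff7 0.204 Tz 0.143 F [ 0.  -4.3  5.5]
32.35 ang -0.665 eff7 0.201 Tz 0.158 F [ 1.1 -4.7  5.1]
32.85 ang -0.765 eff7 0.178 Tz 0.170 F [ 1.5 -5.2  4.6]
33.35 ang -0.865 eff7 0.156 Tz 0.260 F [ 1.9 -5.6  3.8]
```

Moving torque is ±0.15 N m with no bias, and the clamping part rises from tool angle about -0.565. At -0.865 that is about 10 N, so another 0.08 rad or so gives 13 N.

```bash

python3 -m pendant '[[0,0,0,-0.016],[0,0,0,-0.032],[0,0,0,-0.048],[0,0,0,-0.064],[0,0,0,-0.08]]' >/dev/null; python3 e.py
python3 avg.py; python3 avg.py
```

```text
33.85 ang -0.945 eff7 0.065 Tz 0.219 F [ 2.4 -5.9  3.9]
AVG clk 34.45 ang -0.944 T [-1.19  -0.427  0.131] +- 0.009 F [ 2.4 -5.8  3.4] eff7 -0.137+-0.022
AVG clk 35.05 ang -0.944 T [-1.172 -0.44   0.122] +- 0.009 F [ 2.4 -6.   3.4] eff7 -0.115+-0.000
```

```bash

python3 -m pendant '[[0,0,0,0],[0,0,0,0],[0,0,0,0],[0,0,0,0],[0,0,0,0]]' >/dev/null;python3 -m pendant '[[0,0,0,0],[0,0,0,0],[0,0,0,0],[0,0,0,0],[0,0,0,0]]' >/dev/null; python3 avg.py
python3 -m pendant '[[0,0,0,0],[0,0,0,0],[0,0,0,0],[0,0,0,0],[0,0,0,0]]' 26 >/dev/null
python3 -m pendant '[[0,0,4,0],[0,0,12,0],[0,0,30,0],[0,0,55,0],[0,0,80,0]]' | egrep 'tool_pos|force: \['
python3 -m pendant '[[0,0,15,0],[0,0,20,0],[0,0,20,0],[0,0,20,0],[0,0,20,0]]' | egrep 'tool_pos|force: \['
python3 - <<'E'
from h import *
s=read_state(); c=vision.read_camera('wrist')
np.save('w6.npy',dict(c=c,s=s),allow_pickle=True)
cv2.imwrite('pics/w6.png',cv2.resize(c['image'][:,:,::-1],(800,600),interpolation=cv2.INTER_CUBIC))
E
```

```text
AVG clk 36.65 ang -0.944 T [-1.185 -0.427  0.123] +- 0.010 F [ 2.5 -6.   3.4] eff7 -0.115+-0.000
tool_pos: [519.6, 49.9, 138.6]
force: [0.4, 0.8, -0.1]
tool_pos: [519.0, 50.2, 156.3]
force: [-0.6, 0.2, 0.5]
```

View pics/w6.png

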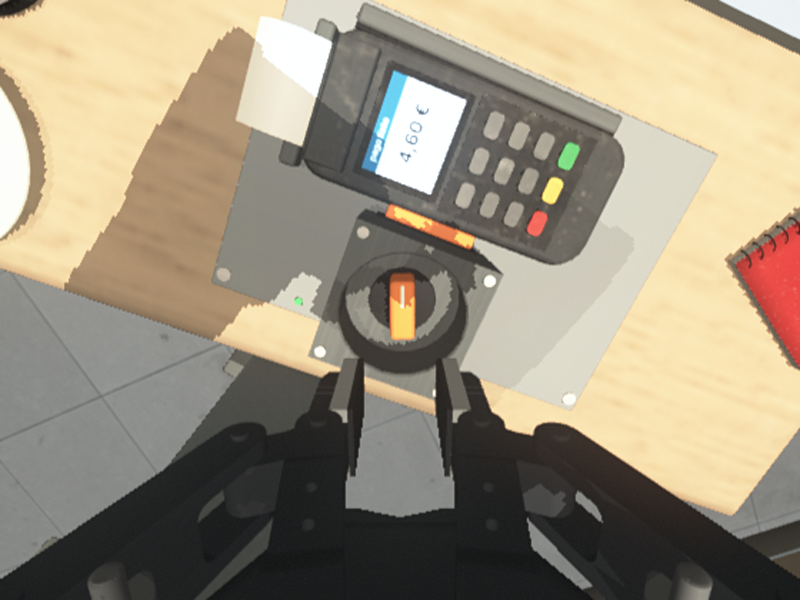

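The terminal is seated against the fence and stop, the jaw at (430,226) is pressed on it, and the knob has stayed at its setting. The gripper is clear, so I'm handing in.

```bash
python3 -c "
from plant import r
print(r.finish_job())"
```

```text
the job is handed in; nothing more can be done
None
```

I pushed the terminal home against the end stop and tightened the knob to an estimated 12–17 N of clamping; the gripper was clear of everything when I handed the job in, and no verdict came back.

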